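Sweep stone offcuts into the catch tray

TASK

Clear the seal carver's board: with the fingertips, sweep the three red stone offcuts along the board and off its edge, so that all three drop into the empty black catch tray beside it. Only push them, do not pinch or lift them. Leave the honey-coloured seal standing where it is on the board, leave the vise and the jar in their places, and let no offcut go into the red-lined tray of seals on the other side.

Things in the scene. Friction and masses are not known exactly. Their poses are not given: they have to be found in the camera images.
- board: Fixed carving board, wood with a smooth grey-green top face: 250 (x) x 220 (y) x 40 mm high. Origin: centre of its underside on the table; its flat top, with no rim, is 40 mm above. Its y axis points across the board from one tray to the other; the edges that meet the trays are at its y = -110 and +110 mm. It is turned up to 0.2 rad.
- catch_tray: Fixed empty black plastic tray, 250 (x) x 100 (y) x 22 mm high, open on top, walls and floor 3 mm thick. It stands against the board's +y or -y edge (1 mm gap), turned as the board; its rim is 18 mm lower than the board's top. Origin: centre of its underside, 161 mm from the board's centre along the board's y axis.
- seal_tray: Fixed light-wood tray with red lining, same size and rim as the catch tray, on the other of these two edges; seals lie in it, up to 25 mm above the table. Origin: centre of its underside.
- offcut_a: A brick-red stone offcut lying flat on the carving board; about 30 x 22 x 14 mm (its own x, y, z), 20 g give or take a third. Origin: the middle of the block, 7 mm above its underside. Stepped: 10 mm thick over the 12 mm at its +x end.
- offcut_b: A brick-red stone offcut lying flat on the carving board; about 28 x 24 x 14 mm (its own x, y, z), 22 g give or take a third. Origin: the middle of the block, 7 mm above its underside. A plain block.
- offcut_c: A brick-red stone offcut lying flat on the carving board; about 26 x 22 x 15 mm (its own x, y, z), 20 g give or take a third. Origin: the middle of the block, 7 mm above its underside. Stepped: 12 mm thick on its -y half.
- seal: Honey-yellow stone seal, loose, standing upright on the board among the offcuts: 20 x 20 mm, 48 mm high with a round top, 70 g. To be left alone. Origin: centre of its underside. The three offcuts and the standing seal start in four rows about 50 mm apart along the board's x, one in each row in any order; each row runs along the board's y, from tray to tray.
- vise: Light-wood seal carver's vise with a steel screw, standing loose on the table beyond the board: about 117 x 90 x 50 mm high, 0.6 kg. To be left alone. Origin: centre of its underside.
- paste_jar: Round blue ceramic seal-paste jar with lid, 70 mm across, 42 mm high, standing loose on the table beyond the board. To be left alone. Origin: centre of its underside.

How it is judged:
By the outcome, as a careful person would: the job done as asked, in the order asked, and still so for the second after the job is handed in, with the robot touching nothing.
It also fails if it takes over 72 s, if anything falls off the work surface, if the arm or the gripper's body presses on something with over 40 N, if the wrist force passes 120 N, or if a joint passes its speed limit or range.

ROBOT

A 6-joint arm with a two-finger parallel gripper is mounted at the origin on the work surface. World frame = base frame: x ahead of the robot, y to its left, z up, the work surface at z = 0. Lengths are in m, angles in rad, forces in N, time in s.
With the tool pointing down it reaches from about 0.35 to 0.875 m from the base axis. Payload 15.5 kg.
Tool frame: the origin (TCP) lies at the very end of the fingers, on their centre line; the grasp point (between the pads) lies bot.pinch_z behind it (bot.pinch_z is the distance from the TCP to the grasp point, in m); z points along the fingers, y is the line along which they close (so a half turn about z gives the same grasp; the last joint's range is limited). The gripper opens to 85 mm and grips with 20 to 120 N. Pads are 22 mm wide; open, the fingers measure 114 mm over their backs; the gripper's body (76 mm by 85 mm) begins 54 mm behind the grasp point. The pads swing forward as they close: fully open they stand 13 mm farther back than shut.
Start: joints at [1.054, 0.494, 1.345, -0, 1.302, -0.096], TCP at [0.255, 0.57, 0.206] pointing down, gripper open.
Joint ranges: [-2.91, 2.91], [-0.82, 2.16], [0.22, 2.67], [-1.22, 4.37], [0.12, 2.79], [-3.08, 3.08]. Speed limits (rad/s): [1.89, 1.89, 2.57, 3.01, 3.01, 3.01].

INTERFACE

Orientations are given as a 3x3 rotation matrix whose columns are the frame's x, y, z axes.
In Python, from bench import bot gives the robot as it stands.
- The arm moves only by the tool drive_tool, never from a script. Its argument "increments" is one flat list of numbers, 5 for each row, row after row: the shift along the tool's x, y, z in units of 10 cm (1.0 is 10 cm), then the turn about the tool's z in units of pi/2 rad (1.0 is pi/2 rad), then the opening, from 0 (shut) to 1 (fully open). In form: [x, y, z, roll, fingers, x, y, z, roll, fingers, ...]. A call has 1 to 8 rows; each row is the pose to reach, as a shift and turn from the pose commanded when the call began, along the tool's axes at that moment; what a row does not reach only later rows make up. A row lasts 1/10 s, in which the tool goes at most 50 mm and 8.59 degrees, less where a joint would pass 70% of its speed; a pose out of reach is approached as far as the arm can. A call with a number of a shift or a turn outside -1 to 1 is refused whole. A call with a gripper value outside its range is refused whole. The fingers move at their own pace and stop on an object; "force" is the grip in N (left out, the last holds). Time passes only in rows, so rows that repeat a pose let the fingers close. It gives the time, the measured TCP pose, the force, the opening and the grip force at its end, in the units of the state.
- bot.get_state(): the state, without advancing time (a new reading comes with each control period).
- bot.read_camera(name): name is "side" or "top" or "wrist"; returns a dict with "frame" (420x560x3 uint8, red, green, blue), "camera_matrix" (3x3 intrinsics, pixels), "T" (4x4, takes a point from camera to world coordinates); the wrist camera has in their place "tool_from_camera" (4x4, takes a point from camera to tool coordinates, whose origin is the TCP and whose axes are the flange's). Camera axes: x right, y up, looking along -z (the intrinsics and any distortion apply to the point x, -y, -z); pixel columns grow to the right and rows downward; lengths in m; the calibration is good to about 2 mm. The wrist camera is an equidistant fisheye: a pixel r from the principal point sees the ray r / f radians off the axis. A picture is of the moment at which its call begins: read the wrist's pose just before it. There is no depth.
- bot.close_job(): hands the job in; it is judged then, once.
The state is a dict: "clock": time; "joint_positions": joint angles; "joint_vel": joint speeds; "effort": joint torques, N m; "eef_pos": TCP position; "orientation": TCP orientation; "wrist_force": force on the tool from outside, world axes, zero at the start; "torque": the same for the moment, N m; "gripper_width": finger opening in m; "gripper_force": force on a finger pad.
Only numpy, scipy, OpenCV 4.12 (cv2) and the standard library are available. Lean on these libraries where they do the work, as an engineer would, in place of code of your own. Each camera call takes 0.05 s, during which the arm holds its last target. There are 200 camera calls.

## Working session

There is one attempt and no reset: what is moved stays moved. The work goes in short steps, Python scripts to look and compute and a tool call to move; the robot and the scene stay as the last step left them, time stands still between calls to the robot, and variables do not carry over. Pictures are saved under pics/ and viewed, at most 10 in all, crops included, and the job is handed in when it is done.

Besides the shell and the picture viewer there is one more tool, called after "Request:" in YAML: its name, and indented under it one key for each argument. drive_tool: Moves the arm, as the interface text tells. Its arguments: {"type":"object","properties":{"increments":{"type":"array"},"force":{"type":"number"}},"required":["increments"]}

```bash
ls; mkdir -p pics; cat > look.py <<'E'
from bench import bot
import cv2, numpy as np, pickle, sys
tag=sys.argv[1]; names=sys.argv[2:]
s=bot.get_state(); out={'s':s}
for n in names:
    c=bot.read_camera(n); out[n]=c
    cv2.imwrite(f'pics/{tag}_{n}.png',cv2.cvtColor(np.asarray(c['frame']),cv2.COLOR_RGB2BGR))
pickle.dump(out,open(f'{tag}.pkl','wb'))
print(s['clock'],s['eef_pos'],np.round(s['orientation'],3),s['gripper_width'],bot.pinch_z)
E
python3 look.py a top side wrist
```

```text
pics
0.0 [0.25509321 0.57012177 0.20590455] [[-0.913  0.408 -0.001]
 [ 0.408  0.913 -0.001]
 [ 0.    -0.001 -1.   ]] 0.08568637880739337 0.0187
```

View pics/a_top.png

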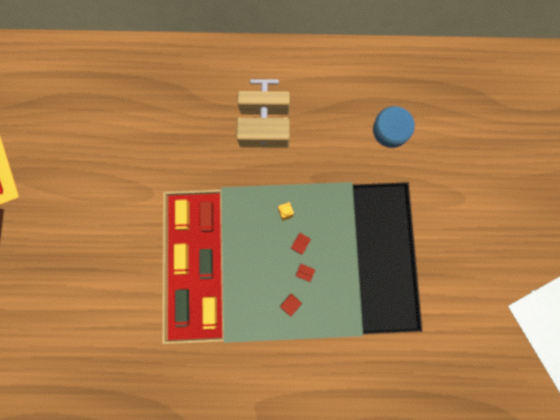

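View pics/a_side.png

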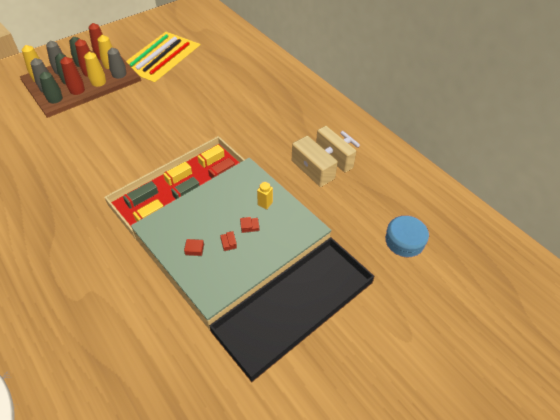

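The top view shows offcuts at about (301,243), (306,272) and (291,305), with the seal at (286,211). The catch tray is on the right (385,258) and the red tray on the left. The side view has the offcuts at (250,225), (229,241) and (194,247), and the seal at (265,195). Next I triangulate these points and the board corners.

```bash
cat > geo.py <<'E'
import numpy as np, cv2, pickle
def ray(c,u,v):
    K=np.array(c['camera_matrix']);T=np.array(c['T'])
    d=np.array([(u-K[0,2])/K[0,0],-(v-K[1,2])/K[1,1],-1.]); return T[:3,3],T[:3,:3]@d
def on(c,u,v,z):
    o,d=ray(c,u,v); return o+d*(z-o[2])/d[2]
def tri(c1,p1,c2,p2):
    o1,d1=ray(c1,*p1);o2,d2=ray(c2,*p2)
    t=np.linalg.lstsq(np.c_[d1,-d2],o2-o1,rcond=None)[0]
    a,b=o1+t[0]*d1,o2+t[1]*d2; return (a+b)/2,np.linalg.norm(a-b)
def blobs(c,roi,col):
    f=np.asarray(c['frame']).astype(int);r,g,b=f[...,0],f[...,1],f[...,2]
    m=(r>90)&(g<60)&(b<60) if col=='red' else (r>170)&(g>110)&(b<80)
    m=m.astype(np.uint8);k=np.zeros_like(m);cv2.fillPoly(k,[np.array(roi)],1)
    m&=k
    n,l,st,ce=cv2.connectedComponentsWithStats(m)
    return [(ce[i].round(1),st[i,4],cv2.minAreaRect(np.argwhere(l==i)[:,::-1].astype(np.float32))) for i in range(1,n) if st[i,4]>25]
E
python3 - <<'E'
import sys;sys.path.insert(0,'.')
from geo import *
D=pickle.load(open('a.pkl','rb'));t,s=D['top'],D['side']
print('top cam',np.round(t['T'],3),t['camera_matrix'][0])
# board corners top/side (viewed)
for p,q in [((221,187),(249,161)),((353,184),(329,231)),((362,335),(212,309)),((223,342),(134,230))]:
    print('corner',np.round(tri(t,p,s,q)[0],3),round(tri(t,p,s,q)[1],4),np.round(on(t,*p,.04),3),np.round(on(s,*q,.04),3))
rt=[(225,190),(352,188),(358,332),(227,338)];rs=[(247,165),(325,231),(212,303),(139,230)]
for col in('red','yel'):
    B=blobs(t,rt,col);S=blobs(s,rs,col)
    for b in B: print(col,'top',b[0],b[1],np.round(on(t,*b[0],.054),3), [np.round(on(t,*x,.054)[:2],3).tolist() for x in cv2.boxPoints(b[2])])
    for b in S: print(col,'side',b[0],b[1],np.round(on(s,*b[0],.05),3))
    for b in B:
        for q in S:
            x,e=tri(t,b[0],s,q[0])
            if e<.01: print(' tri',b[0],np.round(x,3),round(e,4))
E
```

```text
top cam [[ 0.013  0.987 -0.162  0.495]
 [-1.     0.014  0.004  0.028]
 [ 0.007  0.162  0.987  0.709]
 [ 0.     0.     0.     1.   ]] [409.62833971   0.         289.99447857]
corner [0.642 0.143 0.029] 0.0025 [0.64  0.141 0.04 ] [0.635 0.135 0.04 ]
corner [ 0.647 -0.079  0.043] 0.0012 [ 0.649 -0.08   0.04 ] [ 0.648 -0.077  0.04 ]
corner [ 0.41  -0.089  0.057] 0.0072 [ 0.405 -0.091  0.04 ] [ 0.417 -0.082  0.04 ]
corner [0.392 0.129 0.026] 0.0044 [0.392 0.128 0.04 ] [0.391 0.116 0.04 ]
red side [248.2 229.2] 40 [ 0.539 -0.001  0.05 ]
red side [230.1 246.8] 30 [ 0.496 -0.012  0.05 ]
red side [193.  252.7] 49 [0.443 0.013 0.05 ]
yel top [284.7 210.5] 123 [0.6   0.034 0.054] [[0.606, 0.046], [0.612, 0.028], [0.594, 0.021], [0.588, 0.039]]
yel side [266.4 194.7] 156 [0.607 0.042 0.05 ]
 tri [284.7 210.5] [0.6   0.033 0.062] 0.0022
```

```bash
sed -i "s/m=(r>90)&(g<60)&(b<60)/m=(r>70)\&(r>2.2*g)/" geo.py
python3 - <<'E'
from geo import *
D=pickle.load(open('a.pkl','rb'));t,s=D['top'],D['side']
rt=[(225,190),(352,188),(358,332),(227,338)];rs=[(247,165),(325,231),(212,303),(139,230)]
B=blobs(t,rt,'red');S=blobs(s,rs,'red')
th=.048;X=np.array([np.cos(th),np.sin(th)]);Y=np.array([-X[1],X[0]]);C=np.array([.522,.025])
for b in B:
    w=on(t,*b[0],.053)[:2]
    print('top',b[0],b[1],np.round(w,3),'board',[round(float((w-C)@a),3) for a in(X,Y)],'corners',[[round(float((on(t,*x,.053)[:2]-C)@a),3) for a in (X,Y)] for x in cv2.boxPoints(b[2])])
for b in S: print('side',b[0],b[1],np.round(on(s,*b[0],.05),3))
for b in B:
    for q in S:
        x,e=tri(t,b[0],s,q[0])
        if e<.006: print(' tri',b[0],np.round(x,3),round(e,4))
w=np.array([.600,.033]);print('seal board',(w-C)@X,(w-C)@Y)
E
```

```text
top [300.4 243.1] 191 [0.548 0.008] board [0.025, -0.018] corners [[0.018, -0.003], [0.041, -0.017], [0.031, -0.033], [0.009, -0.019]]
top [304.9 272.3] 169 [0.501 0.001] board [-0.022, -0.023] corners [[-0.026, -0.009], [-0.009, -0.017], [-0.018, -0.037], [-0.034, -0.03]]
top [290.3 304.4] 216 [0.451 0.023] board [-0.071, 0.001] corners [[-0.073, 0.018], [-0.054, 0.0], [-0.068, -0.015], [-0.086, 0.002]]
side [248.9 224.6] 189 [0.545 0.006 0.05 ]
side [228. 241.] 187 [ 0.5   -0.001  0.05 ]
side [193.6 247.1] 241 [0.45  0.022 0.05 ]
 tri [300.4 243.1] [0.547 0.008 0.047] 0.0015
 tri [304.9 272.3] [0.501 0.001 0.048] 0.0011
 tri [290.3 304.4] [0.451 0.023 0.047] 0.0011
seal board 0.07829401381201304 0.004248223299722618
```

```bash
python3 - <<'E'
import cv2
a=cv2.imread('pics/a_top.png')[180:345,215:365];cv2.imwrite('pics/a_topcrop.png',cv2.resize(a,None,fx=3.5,fy=3.5,interpolation=cv2.INTER_CUBIC))
E
```

```text
(no output)
```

View pics/a_topcrop.png

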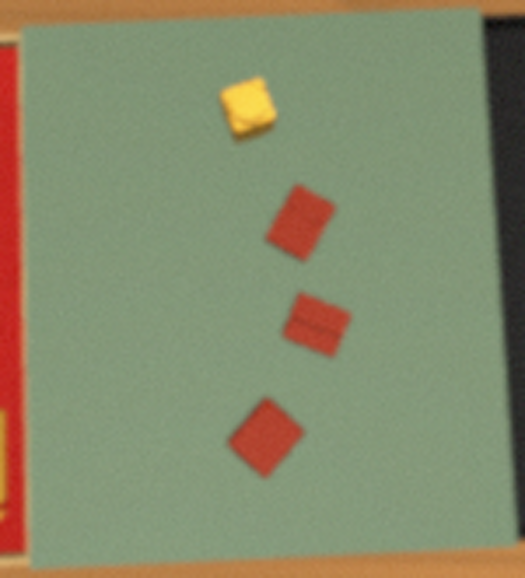

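The crop shows four separate rows. From top to bottom they are the seal, offcut a, offcut c and offcut b. The heights agree at about 47 mm mid-block, and the catch tray is at the board's -y. I'll bring the tool round so its x lies along board y, with the fingers nearly shut, and then push each row toward -y.

Request:
drive_tool:
  increments: [-0.5,-0.5,0,0.1,0.12,-1,-1,0,0.2,0.12,-1,-1,0,0.3,0.12,-1,-1,0,0.4,0.12,-1,-1,0,0.5,0.12,-1,-1,0,0.6,0.12,-1,-1,0,0.702,0.12,-1,-1,0,0.702,0.12]

```text
clock: 0.95
eef_pos: [0.3057, 0.4382, 0.2063]
orientation: [[-0.041, 0.999, -0.0], [0.999, 0.041, -0.0], [-0.0, -0.0, -1.0]]
wrist_force: [-0.0, 0.6, -0.6]
gripper_width: 0.0101
gripper_force: 0.0
```

Request:
drive_tool:
  increments: [-0.4,0.23,0,0,0.12,-0.8,0.46,0,0,0.12,-0.96,0.56,0,0,0.12]

```text
clock: 1.25
eef_pos: [0.3673, 0.3425, 0.2063]
orientation: [[-0.046, 0.999, -0.0], [0.999, 0.046, -0.001], [-0.001, -0.0, -1.0]]
wrist_force: [-1.1, -0.2, -0.1]
gripper_width: 0.0102
gripper_force: 0.0
```

Request:
drive_tool:
  increments: [-0.4,0.23,0,0,0.12,-0.8,0.46,0,0,0.12,-0.96,0.56,0,0,0.12]

```text
clock: 1.55
eef_pos: [0.4281, 0.2491, 0.2064]
orientation: [[-0.045, 0.999, 0.0], [0.999, 0.045, -0.001], [-0.001, 0.0, -1.0]]
wrist_force: [0.8, 1.0, 0.1]
gripper_width: 0.0104
gripper_force: 0.0
```

Request:
drive_tool:
  increments: [-0.4,0.23,0,0,0.12,-0.8,0.46,0,0,0.12,-0.96,0.56,0,0,0.12,-0.96,0.56,0,0,0.12,-0.96,0.56,0,0,0.12]

```text
clock: 2.05
eef_pos: [0.4869, 0.1586, 0.2063]
orientation: [[-0.046, 0.999, -0.001], [0.999, 0.046, 0.0], [0.0, -0.001, -1.0]]
wrist_force: [0.1, -0.3, -0.2]
gripper_width: 0.0102
gripper_force: 0.0
```

Request:
drive_tool:
  increments: [-0.4,0.23,0,0,0.12,-0.8,0.46,0,0,0.12,-0.95,0.54,0.3,0,0.12,-0.95,0.54,0.7,0,0.12,-0.95,0.54,1,0,0.12,-0.95,0.54,1,0,0.12,-0.95,0.54,1,0,0.12]

```text
clock: 2.75
eef_pos: [0.5453, 0.0672, 0.107]
orientation: [[-0.049, 0.999, -0.001], [0.999, 0.049, 0.0], [0.0, -0.001, -1.0]]
wrist_force: [0.3, -0.1, 1.0]
gripper_width: 0.0103
gripper_force: 0.0
```

```bash
python3 look.py b top side; python3 - <<'E'
import cv2
a=cv2.imread('pics/b_side.png')[110:360,120:400];cv2.imwrite('pics/b_sidec.png',cv2.resize(a,None,fx=2.4,fy=2.4,interpolation=cv2.INTER_CUBIC))
E
```

```text
2.75 [0.54531657 0.06721577 0.10702698] [[-0.049  0.999 -0.001]
 [ 0.999  0.049  0.   ]
 [ 0.    -0.001 -1.   ]] 0.01027674142955205 0.0187
```

View pics/b_sidec.png

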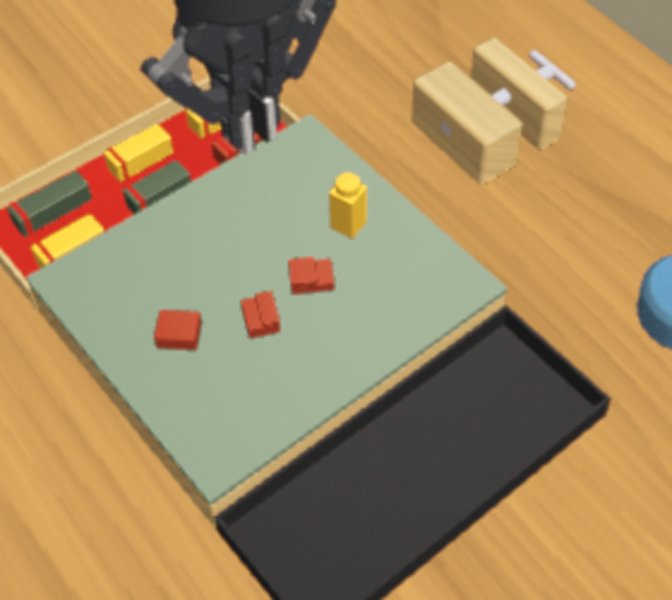

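The side view shows the tool behind offcut a, with its fingers at crop pixels (248,145) and (270,135). The finger linkages bulge out at crop (150,70) and (300,75). I'll check their height before passing the seal.

```bash
python3 - <<'E'
from geo import *
D=pickle.load(open('b.pkl','rb'));s=D['side'];st=D['s']
R=np.array(st['orientation']);p=np.array(st['eef_pos'])
for u,v in [(248,150),(270,140),(145,68),(165,88),(190,110),(228,138),(298,78),(320,40),(335,5),(285,100)]:
    o,d=ray(s,120+u/2.4,110+v/2.4)
    print((u,v),[np.round(R.T@(o+d*((p+R[:,0]*off-o)@R[:,0])/(d@R[:,0])-p)*1000).tolist() for off in(-.01,.01)])
a=cv2.imread('pics/b_side.png')[80:190,150:290]
cv2.imwrite('pics/b_arm.png',cv2.resize(a,None,fx=5,fy=5,interpolation=cv2.INTER_CUBIC))
E
```

```text
(248, 150) [[-10.0, -10.0, -31.0], [10.0, 2.0, -6.0]]
(270, 140) [[-10.0, 7.0, -29.0], [10.0, 20.0, -4.0]]
(145, 68) [[-10.0, -71.0, -138.0], [10.0, -61.0, -118.0]]
(165, 88) [[-10.0, -61.0, -117.0], [10.0, -51.0, -96.0]]
(190, 110) [[-10.0, -47.0, -90.0], [10.0, -37.0, -68.0]]
(228, 138) [[-10.0, -24.0, -51.0], [10.0, -12.0, -27.0]]
(298, 78) [[-10.0, 32.0, -69.0], [10.0, 47.0, -46.0]]
(320, 40) [[-10.0, 51.0, -91.0], [10.0, 66.0, -69.0]]
(335, 5) [[-10.0, 63.0, -112.0], [10.0, 79.0, -91.0]]
(285, 100) [[-10.0, 21.0, -56.0], [10.0, 35.0, -33.0]]
```

View pics/b_arm.png

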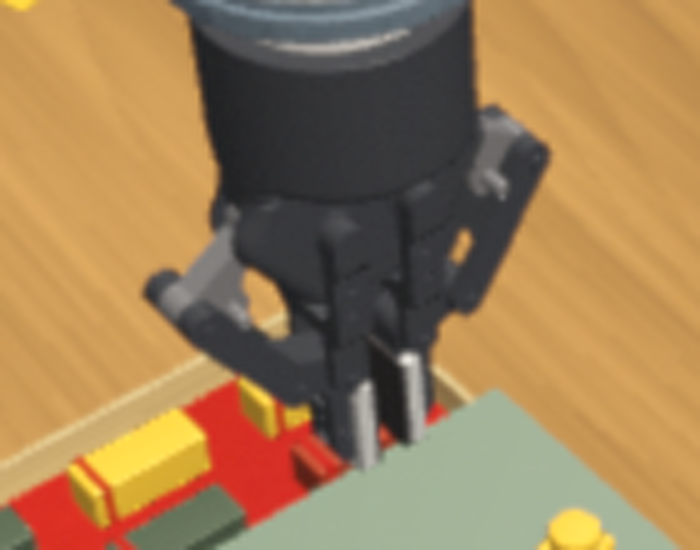

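The linkages sit only about 45–70 mm above the tips at seal distance, which is too close. I'll sweep c and b in this orientation, then turn the tool 90° for offcut a so the linkages stay clear of the seal. First I move over behind c and descend.

Request:
drive_tool:
  increments: [0,-0.25,0,0,0.12,0,-0.47,0,0,0.12,0,-0.47,0.2,0,0.12,0,-0.47,0.4,0,0.12,0,-0.47,0.55,0,0.12,0,-0.47,0.64,0,0.12,0,-0.47,0.64,0,0.12,0,-0.47,0.64,0,0.12]

```text
clock: 3.65
eef_pos: [0.4993, 0.0642, 0.0434]
orientation: [[-0.047, 0.999, 0.001], [0.999, 0.047, 0.0], [-0.0, 0.001, -1.0]]
wrist_force: [0.8, -0.6, 0.1]
gripper_width: 0.0102
gripper_force: 0.0
```

Request:
drive_tool:
  increments: [-0.15,0,0,0,0.12,-0.3,0,0,0,0.12,-0.4,0,0,0,0.12,-0.5,0,0,0,0.12,-0.6,0,0,0,0.12,-0.7,0,0,0,0.12,-0.8,0,0,0,0.12,-0.8,0,0,0,0.12]

```text
clock: 4.45
eef_pos: [0.5026, -0.017, 0.0425]
orientation: [[-0.046, 0.999, 0.0], [0.999, 0.046, -0.0], [-0.0, 0.0, -1.0]]
wrist_force: [-0.0, -0.3, -0.2]
gripper_width: 0.0104
gripper_force: 0.0
```

```bash
cat > rep.py <<'E'
import sys
from geo import *
D=pickle.load(open(sys.argv[1]+'.pkl','rb'));X=np.array([.99885,.048]);Y=np.array([-X[1],X[0]]);C=np.array([.522,.025])
R={'top':[(225,190),(352,188),(405,188),(416,328),(358,332),(227,338)],'side':[(247,165),(325,231),(365,275),(250,360),(212,303),(139,230)]}
for n in ('top','side'):
    if n not in D: continue
    for col,z in(('red',.053 if n=='top' else .05),('yel',.062)):
        for b in blobs(D[n],R[n],col):
            w=on(D[n],*b[0],z)[:2]-C; q=[on(D[n],*x,z)[:2]-C for x in cv2.boxPoints(b[2])]
            print(n,col,b[0],b[1],'board',np.round([w@X,w@Y],3),'y range',round(min(v@Y for v in q),3),round(max(v@Y for v in q),3),'x',round(min(v@X for v in q),3),round(max(v@X for v in q),3))
w=np.array(D['s']['eef_pos'])[:2]-C;print('TCP board',np.round([w@X,w@Y],4),'z',D['s']['eef_pos'][2],np.round(D['s']['joint_positions'],2))
E
python3 look.py c top side >/dev/null; python3 rep.py c
```

```text
side red [251.4 225.6] 98 board [ 0.024 -0.024] y range -0.037 -0.007 x 0.012 0.04
side red [193.6 247.1] 238 board [-0.073  0.   ] y range -0.019 0.02 x -0.09 -0.055
side red [225.5 246.7] 28 board [-0.033 -0.031] y range -0.04 -0.023 x -0.039 -0.029
side yel [268.2 198.6] 97 board [ 0.076 -0.004] y range -0.023 0.016 x 0.059 0.093
TCP board [-0.0214 -0.041 ] z 0.04249794036530281 [-0.15  0.56  1.81 -0.    0.76 -0.2 ]
```

```bash
python3 - <<'E'
import cv2
a=cv2.imread('pics/c_side.png')[150:330,130:350];cv2.imwrite('pics/c_sidec.png',cv2.resize(a,None,fx=3,fy=3,interpolation=cv2.INTER_CUBIC))
E
```

```text
(no output)
```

View pics/c_sidec.png

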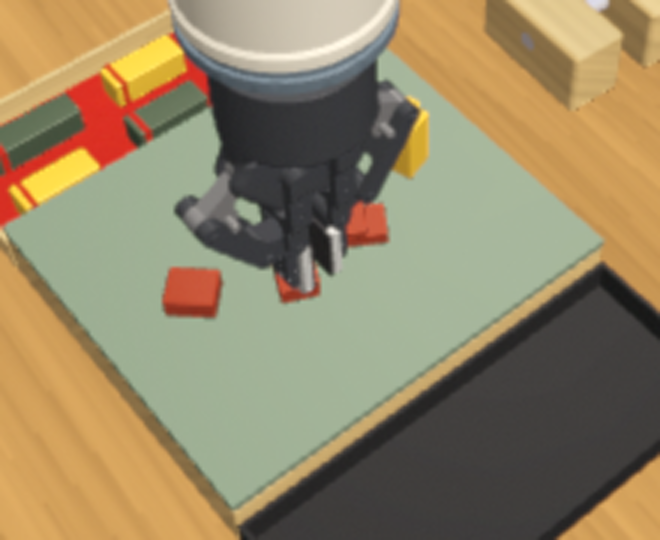

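The tips (crop pixels (305,288) and (335,272)) seem to stand over or in front of c, whose lower edge is still at (298,300). I'll check the tip height.

```bash
python3 - <<'E'
from geo import *
for tag,pts in (('c',[(130+305/3,150+290/3),(130+335/3,150+273/3)]),('b',[(150+368/5,80+468/5),(150+413/5,80+442/5)])):
    D=pickle.load(open(tag+'.pkl','rb'));s=D['side'];R=np.array(D['s']['orientation']);p=np.array(D['s']['eef_pos'])
    for u,v in pts:
        o,d=ray(s,u,v)
        print(tag,[np.round(R.T@(o+d*((p+R[:,0]*off-o)@R[:,0])/(d@R[:,0])-p)*1000,1).tolist() for off in(-.011,0,.011)])
    if tag=='c':
        K=s['camera_matrix'];T=np.linalg.inv(s['T'])
        q=lambda w:(lambda c:(round(K[0][2]-K[0][0]*c[0]/c[2],1),round(K[1][2]+K[1][1]*c[1]/c[2],1)))((T@np.r_[w,1])[:3])
        for off in(-.011,.011): print('TCP px crop',[(np.array(q(p+R@np.array([off,dy,-h])))-[130,150])*3 for dy in(-.005,.005) for h in(0,)])
    f=np.asarray(D['top']['frame']);print(tag)
    print('cam pos',s['T'][:3,3])
D=pickle.load(open('c.pkl','rb'))
f=np.asarray(D['side']['frame'])
print(blobs(D['side'],[(200,220),(245,220),(245,260),(200,260)],'red'))
a=pickle.load(open('a.pkl','rb'));print(blobs(a['side'],[(210,230),(242,230),(242,262),(210,262)],'red'))
E
```

```text
c [[-11.0, -13.1, -32.4], [-0.0, -6.4, -13.9], [11.0, 0.3, 4.6]]
c [[-11.0, 5.8, -30.3], [0.0, 13.1, -11.8], [11.0, 20.3, 6.7]]
TCP px crop [array([321. , 316.8]), array([336.3, 306.9])]
TCP px crop [array([296.4, 290.1]), array([311.7, 280.5])]
c
cam pos [ 0.28234908 -0.40861095  0.69668366]
b [[-11.0, -10.4, -29.3], [-0.0, -3.7, -15.7], [11.0, 3.0, -2.1]]
b [[-11.0, 6.9, -29.6], [-0.0, 14.1, -15.9], [11.0, 21.2, -2.3]]
b
cam pos [ 0.28234908 -0.40861095  0.69668366]
[(array([200.8, 246.6]), np.int32(34), ((201.0, 247.5), (13.0, 2.0), 90.0)), (array([225.5, 246.7]), np.int32(28), ((225.30001831054688, 247.1000213623047), (8.600000381469727, 4.599999904632568), 36.869895935058594))]
[(array([228., 241.]), np.int32(187), ((227.9412078857422, 240.7647247314453), (15.522278785705566, 12.126781463623047), 75.96376037597656))]
```

The tips really ride about 15 mm above the reported TCP height, so they passed over c without touching it; c is unmoved. I'll back off, raised, then lower in small steps behind c and watch the force.

Request:
drive_tool:
  increments: [0,0,-0.2,0,0.12,0.4,0,-0.2,0,0.12,0.7,0,-0.2,0,0.12,0.7,0,-0.2,0,0.12,0.7,0,-0.1,0,0.12,0.7,0,0,0,0.12,0.7,0,0.04,0,0.12,0.7,0,0.04,0,0.12]

```text
clock: 5.35
eef_pos: [0.4985, 0.0535, 0.0374]
orientation: [[-0.046, 0.999, -0.002], [0.999, 0.046, -0.0], [0.0, -0.002, -1.0]]
wrist_force: [-0.5, -0.4, -0.4]
gripper_width: 0.0101
gripper_force: 0.0
```

```bash
python3 look.py d top side; python3 rep.py d; python3 - <<'E'
import cv2,numpy as np
a=cv2.imread('pics/d_side.png')[130:280,150:330];b=cv2.imread('pics/d_top.png')[190:340,225:385]
r=lambda i:cv2.resize(i,(400,int(i.shape[0]*400/i.shape[1])),interpolation=cv2.INTER_CUBIC)[:333]
cv2.imwrite('pics/d_both.png',np.hstack([r(a),r(b)]))
E
```

```text
5.35 [0.49852778 0.05348151 0.03741516] [[-0.046  0.999 -0.002]
 [ 0.999  0.046 -0.   ]
 [ 0.    -0.002 -1.   ]] 0.010075582867557357 0.0187
side red [248.5 225. ] 174 board [ 0.021 -0.02 ] y range -0.037 -0.002 x 0.005 0.041
side red [227.9 241.2] 181 board [-0.024 -0.025] y range -0.042 -0.007 x -0.038 -0.008
side red [193.6 247.1] 238 board [-0.073  0.   ] y range -0.019 0.02 x -0.09 -0.055
side yel [266.3 195.2] 162 board [0.078 0.004] y range -0.02 0.028 x 0.06 0.099
TCP board [-0.0221  0.0296] z 0.03741516447166001 [-0.01  0.57  1.82 -0.    0.75 -0.06]
```

View pics/d_both.png

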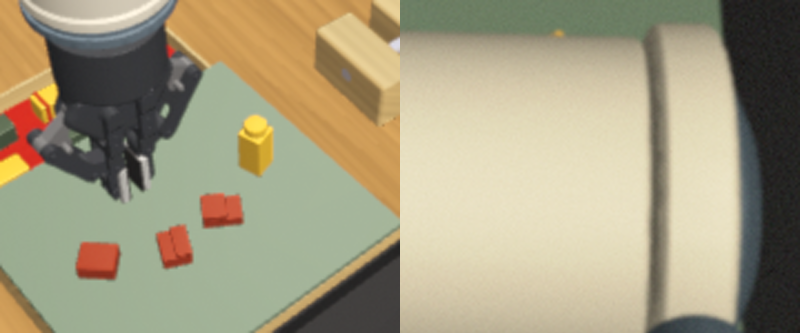

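The left crop shows all three offcuts unmoved and the tips still above the board, with no contact. The right-hand (top) view is blocked by the arm. I'll keep lowering gradually.

Request:
drive_tool:
  increments: [0,0,0.02,0,0.12,0,0,0.04,0,0.12,0,0,0.06,0,0.12,0,0,0.06,0,0.12]

```text
clock: 5.85
eef_pos: [0.499, 0.0541, 0.0323]
orientation: [[-0.047, 0.999, -0.0], [0.999, 0.047, -0.0], [0.0, -0.0, -1.0]]
wrist_force: [-0.5, 0.3, -0.6]
gripper_width: 0.0104
gripper_force: 0.0
```

Request:
drive_tool:
  increments: [0,0,0.01,0,0.12,0,0,0.02,0,0.12,0,0,0.02,0,0.12]

```text
clock: 6.15
eef_pos: [0.4991, 0.0541, 0.0304]
orientation: [[-0.047, 0.999, -0.0], [0.999, 0.047, 0.0], [0.0, -0.0, -1.0]]
wrist_force: [-0.0, 0.2, 0.3]
gripper_width: 0.0105
gripper_force: 0.0
```

```bash
python3 look.py e side; python3 - <<'E'
import cv2,numpy as np
a=cv2.imread('pics/e_side.png')[150:270,160:280]
cv2.imwrite('pics/e_s.png',cv2.resize(a,None,fx=5,fy=5,interpolation=cv2.INTER_CUBIC))
E
```

```text
6.15 [0.49905946 0.05409103 0.03037488] [[-0.047  0.999 -0.   ]
 [ 0.999  0.047  0.   ]
 [ 0.    -0.    -1.   ]] 0.010519909678445917 0.0187
```

View pics/e_s.png

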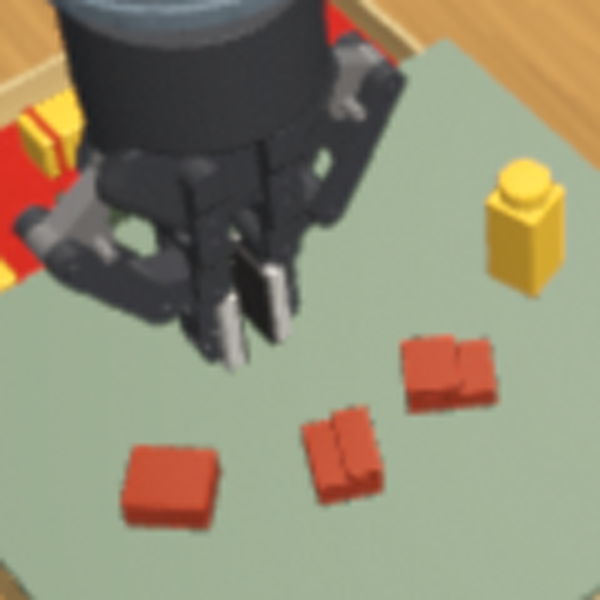

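The tips (230,365) look a little above the board, behind c (343,455), and nothing has moved. I'll lower in 1–2 mm steps to find the board by force.

Request:
drive_tool:
  increments: [0,0,0.01,0,0.12,0,0,0.02,0,0.12,0,0,0.02,0,0.12]

```text
clock: 6.5
eef_pos: [0.499, 0.0541, 0.0283]
orientation: [[-0.047, 0.999, -0.0], [0.999, 0.047, -0.0], [-0.0, -0.0, -1.0]]
wrist_force: [-0.3, 0.5, 0.3]
gripper_width: 0.0103
gripper_force: 0.0
```

Request:
drive_tool:
  increments: [0,0,0.01,0,0.12,0,0,0.015,0,0.12,0,0,0.015,0,0.12]

```text
clock: 6.8
eef_pos: [0.4991, 0.0541, 0.0269]
orientation: [[-0.047, 0.999, -0.0], [0.999, 0.047, 0.0], [0.0, -0.0, -1.0]]
wrist_force: [0.2, 0.1, -1.0]
gripper_width: 0.01
gripper_force: 0.0
```

Request:
drive_tool:
  increments: [0,0,0.01,0,0.12,0,0,0.015,0,0.12,0,0,0.015,0,0.12]

```text
clock: 7.1
eef_pos: [0.4991, 0.0541, 0.0254]
orientation: [[-0.047, 0.999, -0.0], [0.999, 0.047, -0.0], [-0.0, -0.0, -1.0]]
wrist_force: [-0.1, 0.6, 0.6]
gripper_width: 0.0104
gripper_force: 0.0
```

Request:
drive_tool:
  increments: [0,0,0.01,0,0.12,0,0,0.01,0,0.12,0,0,0.01,0,0.12]

```text
clock: 7.4
eef_pos: [0.4991, 0.0541, 0.0245]
orientation: [[-0.047, 0.999, -0.0], [0.999, 0.047, 0.0], [0.0, -0.0, -1.0]]
wrist_force: [-0.0, 0.3, -0.9]
gripper_width: 0.0101
gripper_force: 0.0
```

Request:
drive_tool:
  increments: [0,0,0.01,0,0.12,0,0,0.01,0,0.12,0,0,0.01,0,0.12]

```text
clock: 7.7
eef_pos: [0.4991, 0.0541, 0.0235]
orientation: [[-0.047, 0.999, -0.0], [0.999, 0.047, -0.0], [-0.0, -0.0, -1.0]]
wrist_force: [-0.5, 0.5, 0.2]
gripper_width: 0.0099
gripper_force: 0.0
```

Request:
drive_tool:
  increments: [0,0,0.01,0,0.12,0,0,0.01,0,0.12,0,0,0.01,0,0.12]

```text
clock: 8.0
eef_pos: [0.4991, 0.054, 0.0224]
orientation: [[-0.047, 0.999, -0.0], [0.999, 0.047, -0.0], [-0.0, -0.0, -1.0]]
wrist_force: [0.3, 0.6, 0.9]
gripper_width: 0.0102
gripper_force: 0.0
```

Request:
drive_tool:
  increments: [-0.1,0,0,0,0.12,-0.2,0,0,0,0.12,-0.3,0,0,0,0.12,-0.4,0,0,0,0.12,-0.5,0,0,0,0.12,-0.5,0,0,0,0.12]

```text
clock: 8.6
eef_pos: [0.5017, 0.0027, 0.0225]
orientation: [[-0.046, 0.999, 0.0], [0.999, 0.046, -0.0], [-0.0, 0.0, -1.0]]
wrist_force: [-1.1, 0.4, -0.0]
gripper_width: 0.0099
gripper_force: 0.0
```

```bash
python3 look.py f top side|head -1; python3 rep.py f
```

```text
8.6 [0.50166038 0.00274435 0.02248873] [[-0.046  0.999  0.   ]
side red [248.1 225.1] 153 board [ 0.021 -0.02 ] y range -0.037 -0.0 x 0.006 0.042
side red [193.6 247.1] 239 board [-0.073  0.   ] y range -0.019 0.02 x -0.09 -0.055
side red [236.6 249.5] 184 board [-0.023 -0.047] y range -0.063 -0.029 x -0.038 -0.007
side yel [267.  196.1] 149 board [0.078 0.001] y range -0.024 0.029 x 0.056 0.1
TCP board [-0.0214 -0.0213] z 0.02248873431015326 [-0.11  0.6   1.83 -0.    0.71 -0.16]
```

c is now moving straight and squarely in front of the fingers. I'll carry it on over the edge.

Request:
drive_tool:
  increments: [-0.12,0,0,0,0.12,-0.24,0,0,0,0.12,-0.36,0,0,0,0.12,-0.48,0,0,0,0.12,-0.6,0,0,0,0.12,-0.7,0,0,0,0.12,-0.8,0,0,0,0.12,-0.88,0,0,0,0.12]

```text
clock: 9.5
eef_pos: [0.5057, -0.0847, 0.0225]
orientation: [[-0.047, 0.999, 0.0], [0.999, 0.047, -0.0], [-0.0, 0.0, -1.0]]
wrist_force: [0.4, -1.0, -0.3]
gripper_width: 0.0102
gripper_force: 0.0
```

```bash
python3 look.py g top side|head -1; python3 rep.py g
```

```text
9.5 [ 0.50571338 -0.08471394  0.02248546] [[-0.047  0.999  0.   ]
top red [300.4 243.1] 192 board [ 0.025 -0.018] y range -0.033 -0.003 x 0.009 0.041
top red [290.4 304.5] 215 board [-0.071  0.001] y range -0.015 0.017 x -0.087 -0.055
top yel [285.4 209.6] 146 board [0.078 0.004] y range -0.008 0.016 x 0.065 0.091
side red [193.6 247.1] 239 board [-0.073  0.   ] y range -0.019 0.02 x -0.09 -0.055
side red [263.5 295.7] 221 board [-0.041 -0.138] y range -0.15 -0.126 x -0.056 -0.027
TCP board [-0.0215 -0.1088] z 0.022485462667951567 [-0.28  0.61  1.8  -0.    0.73 -0.33]
```

c has gone over the edge, while a, b and the seal are unchanged. I'll lift and go behind b.

Request:
drive_tool:
  increments: [0,0,-0.3,0,0.12,0,0,-0.6,0,0.12,0.3,-0.2,-0.6,0,0.12,0.6,-0.4,-0.6,0,0.12,1,-0.5,-0.6,0,0.12,1,-0.5,-0.6,0,0.12]

```text
clock: 10.2
eef_pos: [0.4483, 0.0172, 0.0825]
orientation: [[-0.05, 0.999, -0.002], [0.999, 0.05, 0.001], [0.001, -0.002, -1.0]]
wrist_force: [0.9, 0.3, -0.8]
gripper_width: 0.0102
gripper_force: 0.0
```

Request:
drive_tool:
  increments: [0.3,0,0,0,0.12,0.5,0,0,0,0.12,0.5,0,0.2,0,0.12,0.5,0,0.4,0,0.12,0.5,0,0.55,0,0.12,0.5,0,0.6,0,0.12,0.5,0,0.6,0,0.12]

```text
clock: 10.9
eef_pos: [0.4483, 0.0637, 0.0221]
orientation: [[-0.047, 0.999, -0.001], [0.999, 0.047, -0.0], [0.0, -0.001, -1.0]]
wrist_force: [0.5, 0.1, 0.2]
gripper_width: 0.0102
gripper_force: 0.0
```

```bash
python3 look.py h top side|head -1; python3 rep.py h
```

```text
10.9 [0.44831958 0.06370004 0.02210917] [[-0.047  0.999 -0.001]
top red [300.4 243.1] 191 board [ 0.025 -0.018] y range -0.033 -0.003 x 0.009 0.041
top red [365.3 274.6] 128 board [-0.029 -0.119] y range -0.128 -0.111 x -0.041 -0.018
top yel [285.2 209.9] 148 board [0.078 0.004] y range -0.008 0.017 x 0.066 0.091
side red [248.6 225. ] 172 board [ 0.022 -0.02 ] y range -0.037 -0.002 x 0.005 0.041
side red [193.6 247.1] 239 board [-0.073  0.   ] y range -0.019 0.02 x -0.09 -0.055
side red [264.4 295.6] 224 board [-0.04  -0.138] y range -0.15 -0.126 x -0.055 -0.026
side yel [266.3 195.5] 163 board [0.078 0.003] y range -0.02 0.028 x 0.06 0.099
TCP board [-0.0717  0.0422] z 0.022109165357148776 [ 0.01  0.56  1.95  0.    0.63 -0.04]
```

Request:
drive_tool:
  increments: [-0.1,0,0,0,0.12,-0.2,0,0,0,0.12,-0.3,0,0,0,0.12,-0.4,0,0,0,0.12,-0.5,0,0,0,0.12,-0.6,0,0,0,0.12,-0.7,0,0,0,0.12,-0.7,0,0,0,0.12]

```text
clock: 11.8
eef_pos: [0.4521, -0.0074, 0.0225]
orientation: [[-0.046, 0.999, 0.0], [0.999, 0.046, -0.0], [-0.0, 0.0, -1.0]]
wrist_force: [-0.2, -0.6, -0.1]
gripper_width: 0.01
gripper_force: 0.0
```

```bash
python3 look.py i top side|head -1; python3 rep.py i;  python3 - <<'E'
from geo import *
D=pickle.load(open('h.pkl','rb'));print(tri(D['top'],(365.3,274.6),D['side'],(264.4,295.6)))
E
```

```text
11.8 [ 0.45210722 -0.00742437  0.02246392] [[-0.046  0.999  0.   ]
top red [300.4 243.1] 189 board [ 0.025 -0.018] y range -0.033 -0.003 x 0.009 0.041
top yel [285.3 209.7] 145 board [0.078 0.004] y range -0.008 0.016 x 0.065 0.091
side red [248.4 225.1] 164 board [ 0.021 -0.02 ] y range -0.037 -0.002 x 0.006 0.041
side red [214.9 269.4] 248 board [-0.07  -0.055] y range -0.074 -0.036 x -0.087 -0.053
side red [264.3 295.6] 225 board [-0.04  -0.138] y range -0.15 -0.126 x -0.055 -0.026
side yel [266.3 195.4] 162 board [0.078 0.003] y range -0.02 0.028 x 0.06 0.099
TCP board [-0.0714 -0.029 ] z 0.022463915578161436 [-0.15  0.56  1.95 -0.    0.63 -0.19]
(array([ 0.49880227, -0.10132253,  0.01939578]), np.float64(0.000973296530321438))
```

Request:
drive_tool:
  increments: [-0.12,0,0,0,0.12,-0.24,0,0,0,0.12,-0.36,0,0,0,0.12,-0.48,0,0,0,0.12,-0.58,0,0,0,0.12,-0.68,0,0,0,0.12,-0.76,0,0,0,0.12,-0.82,0,0,0,0.12]

```text
clock: 12.7
eef_pos: [0.4558, -0.0889, 0.0225]
orientation: [[-0.047, 0.999, 0.0], [0.999, 0.047, -0.0], [-0.0, 0.0, -1.0]]
wrist_force: [-0.2, -0.7, -0.2]
gripper_width: 0.0102
gripper_force: 0.0
```

```bash
python3 look.py j top side|head -1; python3 rep.py j
```

```text
12.7 [ 0.4558147  -0.08890485  0.02247389] [[-0.047  0.999  0.   ]
top red [300.4 243.1] 191 board [ 0.025 -0.018] y range -0.033 -0.003 x 0.009 0.041
top yel [285.2 209.8] 147 board [0.078 0.004] y range -0.008 0.017 x 0.066 0.091
side red [264.3 295.6] 225 board [-0.04  -0.138] y range -0.15 -0.126 x -0.055 -0.026
side red [237.7 319.1] 263 board [-0.093 -0.143] y range -0.159 -0.126 x -0.112 -0.074
TCP board [-0.0716 -0.1106] z 0.022473886820498834 [-0.32  0.57  1.92 -0.    0.65 -0.37]
```

b is in the tray region as well. For offcut a I'll lift, translate, then turn 90° so the linkages run along the board's y.

Request:
drive_tool:
  increments: [0,0,-0.3,0,0.12,0,0,-0.65,0,0.12,0.3,0.3,-0.65,0,0.12,0.6,0.6,-0.65,0,0.12,0.9,0.9,-0.65,0,0.12,1,0.955,-0.65,0,0.12,1,0.955,-0.65,0,0.12]

```text
clock: 13.5
eef_pos: [0.5468, 0.0179, 0.0872]
orientation: [[-0.05, 0.999, -0.0], [0.999, 0.05, 0.0], [0.0, -0.0, -1.0]]
wrist_force: [-0.4, -0.1, -0.9]
gripper_width: 0.0101
gripper_force: 0.0
```

Request:
drive_tool:
  increments: [0.3,0,0,0.08,0.12,0.56,0,0,0.17,0.12,0.56,0,0,0.26,0.12,0.56,0,0,0.35,0.12,0.56,0,0,0.44,0.12,0.56,0,0,0.53,0.12,0.56,0,0,0.6,0.12,0.56,0,0,0.6,0.12]

```text
clock: 14.3
eef_pos: [0.5428, 0.0713, 0.0874]
orientation: [[0.782, 0.623, -0.001], [0.623, -0.782, -0.0], [-0.001, -0.001, -1.0]]
wrist_force: [-0.3, 0.2, 0.2]
gripper_width: 0.0103
gripper_force: 0.0
```

Request:
drive_tool:
  increments: [0,0,0,0.09,0.12,0,0,0,0.18,0.12,0,0,0,0.27,0.12,0,0,0,0.36,0.12,0,0,0,0.4,0.12,0,0,0,0.4,0.12]

```text
clock: 14.9
eef_pos: [0.5432, 0.0716, 0.0874]
orientation: [[0.999, 0.049, -0.001], [0.049, -0.999, -0.0], [-0.001, 0.0, -1.0]]
wrist_force: [-0.1, 0.3, 0.5]
gripper_width: 0.01
gripper_force: 0.0
```

```bash
python3 look.py k top side wrist; python3 rep.py k; python3 - <<'E'
from geo import *
D=pickle.load(open('k.pkl','rb'));s=D['side'];T=np.linalg.inv(s['T']);K=s['camera_matrix']
a=cv2.imread('pics/k_side.png')[100:400,110:400]
cv2.imwrite('pics/k_s.png',cv2.resize(a,None,fx=2,fy=2,interpolation=cv2.INTER_CUBIC))
E
```

```text
14.9 [0.5431578  0.07163112 0.08738159] [[ 0.999  0.049 -0.001]
 [ 0.049 -0.999 -0.   ]
 [-0.001  0.    -1.   ]] 0.01002208398372461 0.0187
top red [365.4 274.6] 128 board [-0.029 -0.119] y range -0.127 -0.111 x -0.041 -0.018
top red [370.7 308.5] 162 board [-0.081 -0.124] y range -0.137 -0.111 x -0.097 -0.066
side red [248.8 224.8] 183 board [ 0.022 -0.02 ] y range -0.038 -0.002 x 0.005 0.04
side red [264.3 295.6] 225 board [-0.04  -0.138] y range -0.15 -0.126 x -0.055 -0.026
side red [237.8 319.1] 258 board [-0.093 -0.144] y range -0.159 -0.127 x -0.111 -0.074
side yel [266.4 195. ] 156 board [0.079 0.004] y range -0.021 0.029 x 0.06 0.099
TCP board [0.0234 0.0456] z 0.08738158608073579 [ 0.02  0.54  1.67 -0.    0.94  1.54]
```

View pics/k_s.png

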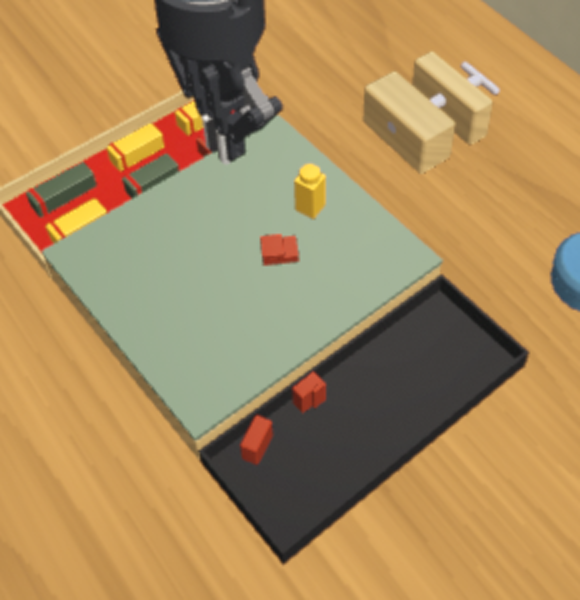

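b (256,440) and c (310,392) are in the black tray, and the seal is undisturbed. The gripper is now turned, with its linkages clear of the seal. I'll descend behind a and start the sweep.

Request:
drive_tool:
  increments: [0,0,0.25,0,0.12,0,0,0.45,0,0.12,0,0,0.58,0,0.12,0,0,0.63,0,0.12,0,0,0.63,0,0.12]

```text
clock: 15.55
eef_pos: [0.5436, 0.0722, 0.0242]
orientation: [[0.999, 0.048, -0.001], [0.048, -0.999, -0.0], [-0.001, -0.0, -1.0]]
wrist_force: [-0.2, 0.2, 0.7]
gripper_width: 0.01
gripper_force: 0.0
```

Request:
drive_tool:
  increments: [0,0.08,0,0,0.12,0,0.16,0,0,0.12,0,0.24,0,0,0.12,0,0.32,0,0,0.12,0,0.4,0,0,0.12,0,0.48,0,0,0.12,0,0.55,0,0,0.12,0,0.55,0,0,0.12]

```text
clock: 16.35
eef_pos: [0.5465, 0.0164, 0.0245]
orientation: [[0.999, 0.047, 0.0], [0.047, -0.999, -0.0], [0.0, 0.0, -1.0]]
wrist_force: [0.3, 0.5, -0.0]
gripper_width: 0.0104
gripper_force: 0.0
```

```bash
python3 look.py l top side|head -1; python3 rep.py l
```

```text
16.35 [0.54648405 0.01635187 0.02446864] [[ 0.999  0.047  0.   ]
top red [370.3 308.2] 151 board [-0.081 -0.123] y range -0.136 -0.112 x -0.097 -0.066
side red [257.2 229.4] 176 board [ 0.027 -0.036] y range -0.049 -0.021 x 0.011 0.048
side red [264.3 295.6] 225 board [-0.04  -0.138] y range -0.15 -0.126 x -0.055 -0.026
side red [237.8 319.2] 257 board [-0.093 -0.144] y range -0.159 -0.127 x -0.111 -0.074
side yel [268.1 192.6] 73 board [0.084 0.006] y range -0.008 0.022 x 0.07 0.098
TCP board [ 0.024  -0.0098] z 0.024468644483487755 [-0.08  0.63  1.72 -0.    0.79  1.45]
```

Request:
drive_tool:
  increments: [0,0.08,0,0,0.12,0,0.16,0,0,0.12,0,0.24,0,0,0.12,0,0.32,0,0,0.12,0,0.32,0,0,0.12]

```text
clock: 16.95
eef_pos: [0.5481, -0.0159, 0.0245]
orientation: [[0.999, 0.046, 0.0], [0.046, -0.999, -0.0], [0.0, 0.0, -1.0]]
wrist_force: [-1.0, -0.3, -0.8]
gripper_width: 0.0099
gripper_force: 0.0
```

```bash
python3 look.py m top side|head -1; python3 rep.py m
```

```text
16.95 [ 0.54807833 -0.01587887  0.02447178] [[ 0.999  0.046  0.   ]
top red [370.7 308.5] 168 board [-0.081 -0.124] y range -0.137 -0.111 x -0.097 -0.065
side red [270.1 240.9] 178 board [ 0.029 -0.067] y range -0.078 -0.055 x 0.013 0.047
side red [264.3 295.6] 225 board [-0.04  -0.138] y range -0.15 -0.126 x -0.055 -0.026
side red [237.8 319.2] 256 board [-0.093 -0.144] y range -0.159 -0.127 x -0.111 -0.074
TCP board [ 0.0241 -0.0421] z 0.02447177829509528 [-0.14  0.63  1.71 -0.    0.8   1.39]
```

Request:
drive_tool:
  increments: [0,-0.06,0,0,0.12,0.07,-0.06,0,0,0.12,0.07,0.02,0,0,0.12,0.07,0.1,0,0,0.12,0.07,0.2,0,0,0.12,0.07,0.3,0,0,0.12,0.07,0.36,0,0,0.12,0.07,0.36,0,0,0.12]

```text
clock: 17.85
eef_pos: [0.5567, -0.0515, 0.0245]
orientation: [[0.999, 0.046, 0.0], [0.046, -0.999, -0.0], [0.0, 0.0, -1.0]]
wrist_force: [-0.3, -0.6, 0.8]
gripper_width: 0.0105
gripper_force: 0.0
```

```bash
python3 look.py n top side|head -1; python3 rep.py n
```

```text
17.85 [ 0.55667236 -0.05145966  0.02447798] [[ 0.999  0.046  0.   ]
top red [365.4 274.7] 126 board [-0.029 -0.119] y range -0.127 -0.111 x -0.041 -0.018
top red [369.8 306. ] 114 board [-0.077 -0.123] y range -0.135 -0.111 x -0.093 -0.066
top yel [280.6 208.9] 28 board [0.08  0.012] y range 0.009 0.016 x 0.068 0.086
side red [284.2 255.8] 189 board [ 0.028 -0.103] y range -0.114 -0.09 x 0.013 0.046
side red [264.3 295.6] 225 board [-0.04  -0.138] y range -0.15 -0.126 x -0.055 -0.026
side red [237.8 319.2] 255 board [-0.093 -0.144] y range -0.159 -0.127 x -0.111 -0.074
TCP board [ 0.031 -0.078] z 0.024477978917463644 [-0.2   0.64  1.69 -0.    0.81  1.33]
```

Request:
drive_tool:
  increments: [0,0.06,0,0,0.12,0,0.12,0,0,0.12,0,0.18,0,0,0.12,0,0.24,0,0,0.12,0,0.3,0,0,0.12,0,0.33,0,0,0.12,0,0.33,0,0,0.12]

```text
clock: 18.65
eef_pos: [0.5582, -0.0838, 0.0245]
orientation: [[0.999, 0.047, 0.0], [0.047, -0.999, -0.0], [0.0, 0.0, -1.0]]
wrist_force: [-0.2, -0.5, -0.1]
gripper_width: 0.01
gripper_force: 0.0
```

Request:
drive_tool:
  increments: [0,0,-0.3,0,0.12,0,0,-0.6,0,0.12,0,0,-0.95,0,0.12,-0.4,0,-0.95,0,0.12,-0.8,0,-0.95,0,0.12,-1,0,-0.95,0,0.12,-1,0,-0.95,0,0.12,-1,0,-0.95,0,0.12]

```text
clock: 19.45
eef_pos: [0.4587, -0.0881, 0.1198]
orientation: [[0.999, 0.047, 0.001], [0.047, -0.999, -0.0], [0.001, 0.0, -1.0]]
wrist_force: [0.3, 0.2, 0.2]
gripper_width: 0.0099
gripper_force: 0.0
```

```bash
python3 look.py o top side|head -1; python3 rep.py o; python3 - <<'E'
import cv2
a=cv2.imread('pics/o_side.png')[100:400,110:450]
cv2.imwrite('pics/o_s.png',cv2.resize(a,None,fx=2,fy=2,interpolation=cv2.INTER_CUBIC))
E
```

```text
19.45 [ 0.45867625 -0.08805779  0.11975565] [[ 0.999  0.047  0.001]
top red [362.1 238.2] 164 board [ 0.029 -0.118] y range -0.126 -0.11 x 0.015 0.044
top yel [285.  210.2] 140 board [0.077 0.005] y range -0.008 0.017 x 0.065 0.09
side red [293.3 275. ] 225 board [ 0.016 -0.139] y range -0.152 -0.127 x -0.001 0.036
side red [264.3 295.6] 225 board [-0.04  -0.138] y range -0.15 -0.126 x -0.055 -0.026
side red [237.8 319.2] 257 board [-0.093 -0.144] y range -0.159 -0.127 x -0.111 -0.074
side yel [266.5 196. ] 160 board [0.077 0.002] y range -0.023 0.029 x 0.053 0.099
TCP board [-0.0687 -0.1099] z 0.11975564811179988 [-0.32  0.4   1.83  0.    0.92  1.21]
```

View pics/o_s.png

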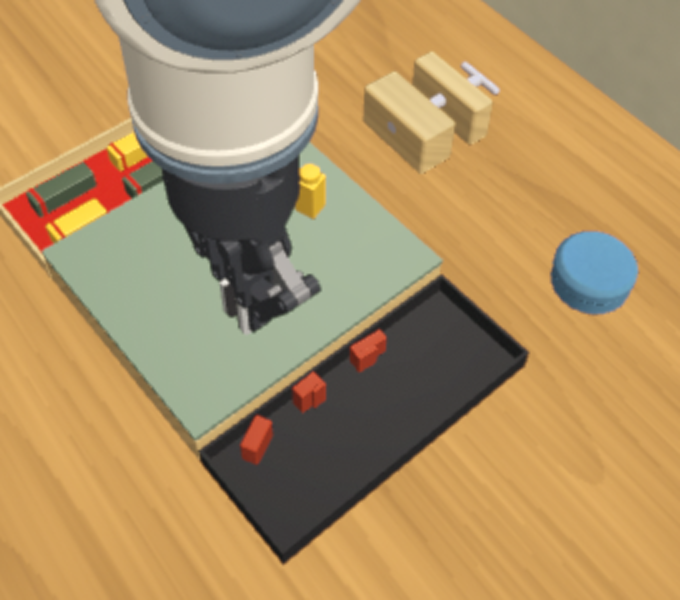

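The final side view has all three offcuts in the black tray, at (257,440), (310,392) and (368,350). The seal is still standing at (310,190), and the vise and jar are in place. I'll confirm a's height and stillness, then hand in.

```bash
python3 - <<'E'
from geo import *
D=pickle.load(open('o.pkl','rb'));x,e=tri(D['top'],(362.1,238.2),D['side'],(293.3,275.0));print(x,e)
from bench import bot
s=bot.read_camera('side');print([b[0] for b in blobs(s,[(230,260),(365,260),(365,350),(220,350)],'red')])
if x[2]<.027: print(bot.close_job())
E
```

```text
[ 0.55942228 -0.09742386  0.01561485] 0.0018501923894738337
[array([293.4, 274.9]), array([264.3, 295.6]), array([237.8, 319.2])]
the job is handed in; nothing more can be done
None
```

All three offcuts were swept into the black catch tray, the seal, vise and jar still stand where they were, and the job is handed in at about 19.5 s on the robot's clock.

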